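Turn and seat the lid of the lint filter

TASK

Close the washing machine's lint filter on the worktop: with a fingertip against its ribs, turn the round lid until the notch in its edge stands over the upright pin at the rim, then press the lid down until it is fully home. Only push it: do not grip the lid or lift it, and leave the other things on the worktop where they are.

Things in the scene. Friction and masses are not known exactly. Their poses are not given: they have to be found in the camera images.
- filter: Lint filter housing, a white round pot fixed to the worktop, 172 mm across its foot, 151 mm across its rim and 60 mm high, with two hose stubs (110 mm from the axis, 46 mm high) on the side away from the pin. Origin on its axis at the worktop, z up. The pin stands in the direction of its -x axis.
- pin_top (a point): Tip of the steel pin, a round-ended upright pin of 10 mm diameter on a small ear of the housing's rim, 69 mm from the housing's axis, 70 mm above the worktop. It is fixed; about half of it shows beyond the lid's edge while the lid is over it.
- notch (a point): Middle of the notch in the lid's edge, at the lid's underside, 69 mm from the axis. The notch is open to the outside, 13.6 mm wide, cut in to 62 mm from the axis, right through the lid. The lid goes down only with the notch over the pin (within about 3 mm; the round pin tip then centres it).
- lid_centre (a point): Middle of the flat top of the lid's central boss, on its axis; the place to press. Grey lid: disc 140 mm across, 8 mm thick; boss 38 mm across, rising 16 mm above the disc; ribs as high as the boss. The boss top stands 94.5 mm above the worktop as found, 84.5 mm once seated. x and y axes turn with the lid, the notch on the -x side.
- rib (a point): Top of one rib, in the middle of its thickness, 45 mm from the axis on the lid's +x side, opposite the notch. Three such radial ribs, 9 mm thick, run from the boss out to 56 mm from the axis, 16 mm high above the disc, 120 degrees apart: this one straight opposite the notch, the notch midway between the other two.
- lid (a joint): Turn of the lid about its upright axis, rad, growing anticlockwise seen from above. The notch is over the pin at 0 and, a full turn on, at 6.283; stops at -1.0 and 7.3. It turns against a friction of 0.06 N m and stays where it is left.
- lid_press (a joint): How far the lid has gone down, m: 0 as found (standing above the pin), 0.010 fully home on its stop, negative if raised. A tight seal ring holds it at any height with 6 N of friction, so it has to be pushed down with about 5 N or more and does not drop by itself.
- spool_white: Bystander: white thread spool on end, 29 mm wide, 45 mm high, loose; origin under its centre.
- tape_measure: Bystander: tape measure, 40 x 82 x 62 mm, loose; origin under its centre.
- dose_cap: Bystander: open dosing cup, 59 mm wide, 52 mm high, loose; origin under its centre.
- soap_bar: Bystander: soap bar, 55 x 78 x 20 mm, loose; origin under its centre.
- scrub_brush: Bystander: scrubbing brush with a bow handle, 30 x 85 x 55 mm, loose; origin under its centre.
- peg_c: Bystander: clothes peg lying flat, 15 x 72 x 12 mm, loose; origin under its centre.

How it is judged (in metres and radians):
At the end, for the whole second after the job is handed in: The lid is pressed home (at least 8.5 of its 10 mm down) with its notch round the pin (notch middle within 5 mm of the pin's axis), and is at rest (value of joint lid_press above 0.0085 m and horizontal distance between notch and pin_top below 0.005 m and velocity of joint lid between -0.05 and 0.05 rad/s); the robot touches nothing.
It fails at once if the lid is lifted by more than 3 mm (value of joint lid_press below -0.003 m).
It fails at once if another thing on the worktop is moved by more than 30 mm (distance of any of spool_white, tape_measure, dose_cap, soap_bar, scrub_brush, peg_c from where it was at the start of the episode above 0.03 m).
It also fails if it takes over 51 s, if anything falls off the work surface, if the arm or the gripper's body presses on something with over 40 N, if the wrist force passes 120 N, or if a joint passes its speed limit or range.

ROBOT

A 6-joint arm with a two-finger parallel gripper is mounted at the origin on a cart in front of the work surface, level with it; the furniture and walls round the work are solid. World frame = base frame: x ahead of the robot, y to its left, z up, the work surface at z = 0. Lengths are in mm, angles in rad, forces in N, time in s.
With the tool pointing down it reaches from about 350 to 775 mm from the base axis. Payload 7.3 kg.
Tool frame: the origin (TCP) lies between the finger pads; the fingertips stand tcp_to_tips ahead of it and the grasp point (between the pads) lies 5 mm behind it (tcp_to_tips is the distance from the TCP to the fingertips, in mm); z points along the fingers, x is the direction in which the jaws open and shut, and the axes are right-handed (so a half turn about z gives the same grasp; the last joint's range is limited). The gripper opens to 92 mm and grips with 3 to 60 N. Pads are 19 mm wide; open, the fingers measure 130 mm over their backs; the gripper's body (75 mm by 190 mm) begins 47 mm behind the grasp point.
Start: joints at [-1.442, 0.342, 1.524, -0, 1.275, -0.146], TCP at [142.483, -505.314, 240.741] pointing down, gripper open.
Joint ranges: [-2.53, 2.53], [-0.77, 2.02], [0.04, 2.7], [-1, 4.14], [0.28, 2.66], [-3.11, 3.11]. Speed limits (rad/s): [2.57, 2.57, 3.14, 3.14, 3.14, 3.14].

INTERFACE

Orientations are given as [roll, pitch, yaw] about the fixed x, y, z axes, in that order (R = Rz(yaw) Ry(pitch) Rx(roll)).
In Python, from plant import * gives the robot as it stands.
- The arm moves only by the tool drive_tool, never from a script. Its argument "deltas" is a list of rows, each an object of numbers: "hand": the gripper's target within -1 to 1 (shut at 1, half-way at 0, fully open at -1); "tx", "ty", "tz": the shift along the tool's x, y, z each as a share of 4 cm, from -1 to 1; "wx", "wy", "wz": the turn, a rotation vector about the tool's x, y, z each as a share of 5 degrees, from -1 to 1. In form: [{"hand": .., "tx": .., "ty": .., "tz": .., "wx": .., "wy": .., "wz": ..}, ...]. A call has 1 to 20 rows; each row shifts and turns the commanded pose from where the row before left it, along the tool's axes as they then stand; what a row does not reach is not made up. A row lasts 1/12 s, in which the tool goes at most 41.7 mm and 7.16 degrees, less where a joint would pass 70% of its speed; a pose out of reach is approached as far as the arm can. A call with a number of a shift or a turn outside -1 to 1 is refused whole. A call with a gripper value outside its range is refused whole. The fingers move at their own pace and stop on an object; the grip force is fixed at half the most. Time passes only in rows, so rows that do not move let the fingers close. It gives the time, the measured TCP pose, the force and the opening at its end, in the units of the state.
- get_obs(): the state, without advancing time (a new reading comes with each control period).
- capture(name): name is "scene" or "top" or "wrist"; returns the picture (420x560x3 uint8, red, green, blue); there is no depth.
- camera_model(name): a dict with "fx", "fy", "cx", "cy" (pixels), "rvec" (rotation vector, rad) and "tvec" (3), from world to camera coordinates, as OpenCV has them. Camera axes: x right, y down, z forward; pixel columns grow to the right and rows downward; lengths in mm; the calibration is good to about 2 mm. A picture is of the moment at which its call begins: read the wrist's pose just before it. camera_model takes no time and is no camera call; for the wrist camera it gives the pose at the moment of the call.
- close_job(): hands the job in, once; it reports no verdict.
The state is a dict: "time": time; "joint_positions": joint angles; "dq": joint speeds; "tau": joint torques, N m; "tool_pos": TCP position; "tcp_rot": TCP orientation; "contact_force": force on the tool from outside, world axes, zero at the start; "moment": the same for the moment, N m; "grip_width": finger opening in mm.
Only numpy, scipy, OpenCV 4.12 (cv2) and the standard library are available. Lean on these libraries where they do the work, as an engineer would, in place of code of your own. Each camera call takes 0.05 s, during which the arm holds its last target.

## Working session

There is one attempt and no reset: what is moved stays moved. The work goes in short steps, Python scripts to look and compute and a tool call to move; the robot and the scene stay as the last step left them, time stands still between calls to the robot, and variables do not carry over. Pictures are saved under pics/ and viewed, and the job is handed in when it is done.

Besides the shell and the picture viewer there is one more tool, called after "Emit:" as name([rows], argument=value, ...), one row to a line, values as JSON. drive_tool: Moves the arm, as the interface text tells. Its arguments: {"type":"object","properties":{"deltas":{"type":"array","items":{"type":"object","properties":{"hand":{"type":"number"},"tx":{"type":"number"},"ty":{"type":"number"},"tz":{"type":"number"},"wx":{"type":"number"},"wy":{"type":"number"},"wz":{"type":"number"}}}}},"required":["deltas"]}

```bash
ls; mkdir -p pics
python3 - <<'E'
from plant import *
import cv2
print(get_obs())
for n in("scene","top","wrist"):
    m=camera_model(n); print(n,m); cv2.imwrite(f"pics/a_{n}.png",capture(n)[:,:,::-1])
E
```

```text
pics
{'time': 0.0, 'joint_positions': array([-1.44200865e+00,  3.42725422e-01,  1.52501648e+00, -1.34286021e-05,
        1.27538080e+00, -1.46016234e-01]), 'dq': array([-1.11707441e-05, -1.59085987e-03, -4.72514759e-04, -1.92149272e-03,
        3.45964093e-04, -3.84015429e-04]), 'tau': array([ 2.49384168e-03, -4.31240773e+01, -2.44221818e+01,  7.18382397e-02,
        5.60151483e-02, -1.67028834e-04]), 'tool_pos': array([ 142.42301446, -504.91654564,  240.04372749]), 'tcp_rot': array([-3.14138274e+00,  1.51563325e-03, -1.29598834e+00]), 'contact_force': array([-0.476734  , -0.2345694 , -0.03375581]), 'moment': array([ 0.00307109, -0.03050964,  0.07043474]), 'grip_width': 91.96624989310955}
scene {'fx': 516.5992903066865, 'fy': 516.5992903066865, 'cx': 281.4096406921823, 'cy': 210.29245980666727, 'rvec': array([ 2.14590026, -0.69070753,  0.33494376]), 'tvec': array([-422.6332445 ,  213.94456979, 1258.30417336])}
top {'fx': 484.11777904159635, 'fy': 484.11777904159635, 'cx': 276.7997231715297, 'cy': 207.48125473392446, 'rvec': array([ 2.20565632, -2.14234209,  0.14160307]), 'tvec': array([ -93.25150566,  509.87014813, 1191.36989551])}
wrist {'fx': 326.46827344142406, 'fy': 326.46827344142406, 'cx': 282.185188784936, 'cy': 210.5385201737128, 'rvec': array([-2.34157202,  1.772415  ,  0.22196446]), 'tvec': array([-523.85965018,  -30.8463112 ,  388.71295885])}
```

View pics/a_scene.png

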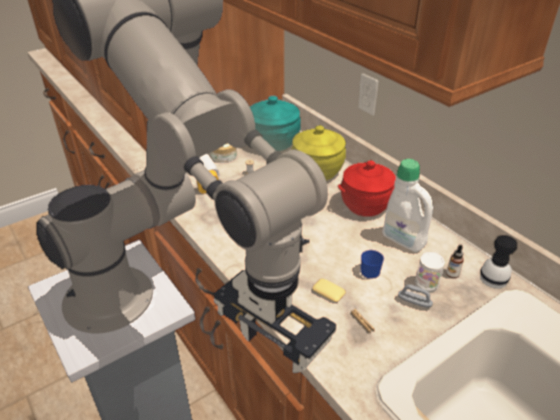

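View pics/a_top.png

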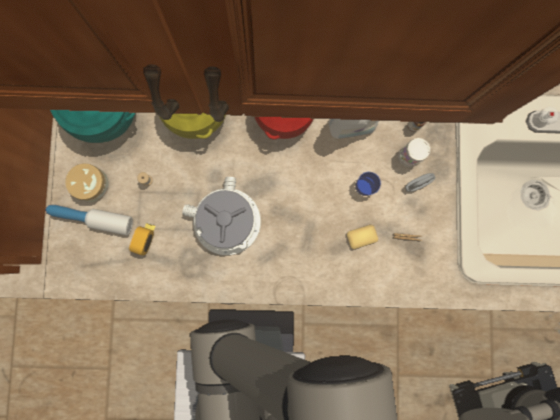

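View pics/a_wrist.png

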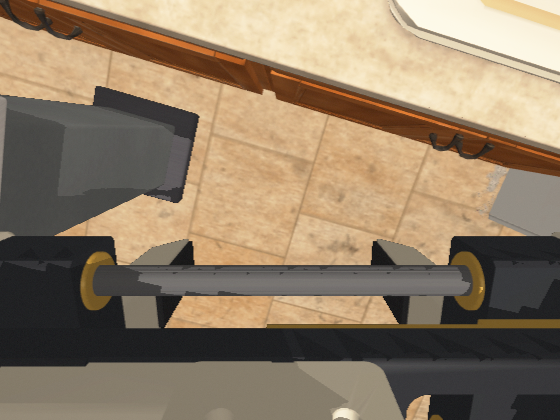

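```bash
cat > h.py <<'E'
import numpy as np, cv2
def unproj(m,uv,z):
    R,_=cv2.Rodrigues(np.array(m['rvec'],float)); t=np.array(m['tvec'],float)
    d=R.T@np.array([(uv[0]-m['cx'])/m['fx'],(uv[1]-m['cy'])/m['fy'],1.]); c=-R.T@t
    return c+d*(z-c[2])/d[2]
def proj(m,P):
    K=np.array([[m['fx'],0,m['cx']],[0,m['fy'],m['cy']],[0,0,1.]])
    return cv2.projectPoints(np.array(P,float).reshape(-1,1,3),np.array(m['rvec']),np.array(m['tvec']),K,None)[0][:,0]
E
python3 - <<'E'
import cv2
from h import *
from plant import *
m=camera_model("top")
im=cv2.imread("pics/a_top.png")
c=im[165:275,165:285]; cv2.imwrite("pics/b.png",cv2.resize(c,None,fx=5,fy=5,interpolation=cv2.INTER_CUBIC))
for uv in [(226,220),(85,182),(143,240),(143,180),(120,225)]: print(uv,unproj(m,uv,80),unproj(m,uv,30))
E
```

```text
(226, 220) [472.77592591  43.75627226  80.        ] [476.85125498  48.04080302  30.        ]
(85, 182) [554.42337514 386.05051603  80.        ] [562.01266373 405.06677603  30.        ]
(143, 240) [419.13093984 239.15611054  80.        ] [420.8974851  251.85029926  30.        ]
(143, 180) [563.67567236 247.54996144  80.        ] [571.66316319 260.60540642  30.        ]
(120, 225) [453.28830618 295.82793969  80.        ] [456.52492311 310.96118212  30.        ]
```

View pics/b.png

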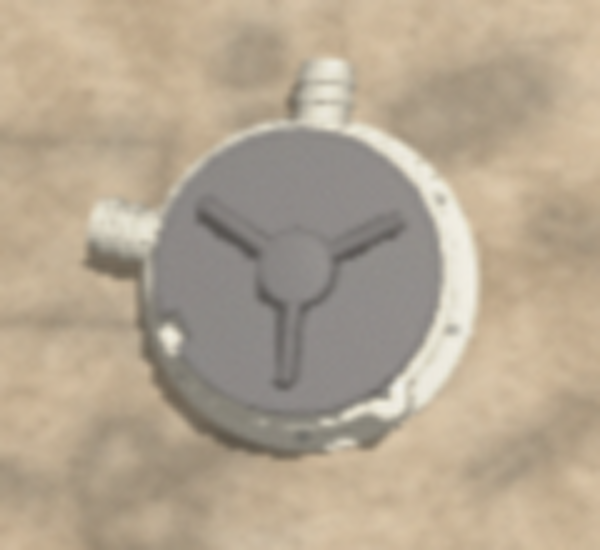

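Run:
```python
from h import *
import plant
from plant import *
from scipy.spatial.transform import Rotation as Ro
print([n for n in dir(plant) if not n.startswith('_')], globals().get('tcp_to_tips'))
o=get_obs(); m=camera_model("wrist")
R,_=cv2.Rodrigues(m['rvec']); c=-R.T@m['tvec']
T=Ro.from_euler('xyz',o['tcp_rot']).as_matrix()
print("cam in tool",T.T@(c-o['tool_pos']),"axes",np.round(T.T@R.T,3))
```

```text
['Unreachable', 'camera_model', 'capture', 'close_job', 'get_obs', 'tcp_to_tips'] 14.0
cam in tool [  -0.52519385  -65.31290215 -143.65895025] axes [[ 1.    -0.     0.   ]
 [ 0.     0.969  0.245]
 [-0.    -0.245  0.969]]
```

Emit:
drive_tool([
  {"hand": 1,"tx": -0.034,"ty": -0.95,"wz": -0.83},
  {"hand": 1,"tx": -0.034,"ty": -0.95,"wz": -0.83},
  {"hand": 1,"tx": -0.034,"ty": -0.95,"wz": -0.83},
  {"hand": 1,"tx": -0.034,"ty": -0.95,"wz": -0.83},
  {"hand": 1,"tx": -0.034,"ty": -0.95,"wz": -0.83},
  {"hand": 1,"tx": -0.034,"ty": -0.95,"wz": -0.83},
  {"hand": 1,"tx": -0.034,"ty": -0.95,"wz": -0.83},
  {"hand": 1,"tx": -0.034,"ty": -0.95,"wz": -0.83},
  {"hand": 1,"tx": -0.034,"ty": -0.95,"wz": -0.83},
  {"hand": 1,"tx": -0.034,"ty": -0.95,"wz": -0.83},
  {"hand": 1,"tx": -0.034,"ty": -0.95,"wz": -0.83},
  {"hand": 1,"tx": -0.034,"ty": -0.95,"wz": -0.83},
  {"hand": 1,"tx": -0.034,"ty": -0.95,"wz": -0.83},
  {"hand": 1,"tx": -0.034,"ty": -0.95,"wz": -0.83},
  {"hand": 1,"tx": -0.034,"ty": -0.95,"wz": -0.83},
  {"hand": 1,"tx": -0.034,"ty": -0.95,"wz": -0.83},
  {"hand": 1,"tx": -0.034,"ty": -0.95,"wz": -0.83},
])

```text
invalid input
```

Emit:
drive_tool([
  {"hand": 1,"tx": -0.034,"ty": -0.95,"tz": 0,"wx": 0,"wy": 0,"wz": -0.83},
  {"hand": 1,"tx": -0.034,"ty": -0.95,"tz": 0,"wx": 0,"wy": 0,"wz": -0.83},
  {"hand": 1,"tx": -0.034,"ty": -0.95,"tz": 0,"wx": 0,"wy": 0,"wz": -0.83},
  {"hand": 1,"tx": -0.034,"ty": -0.95,"tz": 0,"wx": 0,"wy": 0,"wz": -0.83},
  {"hand": 1,"tx": -0.034,"ty": -0.95,"tz": 0,"wx": 0,"wy": 0,"wz": -0.83},
  {"hand": 1,"tx": -0.034,"ty": -0.95,"tz": 0,"wx": 0,"wy": 0,"wz": -0.83},
  {"hand": 1,"tx": -0.034,"ty": -0.95,"tz": 0,"wx": 0,"wy": 0,"wz": -0.83},
  {"hand": 1,"tx": -0.034,"ty": -0.95,"tz": 0,"wx": 0,"wy": 0,"wz": -0.83},
  {"hand": 1,"tx": -0.034,"ty": -0.95,"tz": 0,"wx": 0,"wy": 0,"wz": -0.83},
  {"hand": 1,"tx": -0.034,"ty": -0.95,"tz": 0,"wx": 0,"wy": 0,"wz": -0.83},
  {"hand": 1,"tx": -0.034,"ty": -0.95,"tz": 0,"wx": 0,"wy": 0,"wz": -0.83},
  {"hand": 1,"tx": -0.034,"ty": -0.95,"tz": 0,"wx": 0,"wy": 0,"wz": -0.83},
  {"hand": 1,"tx": -0.034,"ty": -0.95,"tz": 0,"wx": 0,"wy": 0,"wz": -0.83},
  {"hand": 1,"tx": -0.034,"ty": -0.95,"tz": 0,"wx": 0,"wy": 0,"wz": -0.83},
  {"hand": 1,"tx": -0.034,"ty": -0.95,"tz": 0,"wx": 0,"wy": 0,"wz": -0.83},
  {"hand": 1,"tx": -0.034,"ty": -0.95,"tz": 0,"wx": 0,"wy": 0,"wz": -0.83},
  {"hand": 1,"tx": 0,"ty": 0,"tz": 0,"wx": 0,"wy": 0,"wz": 0},
  {"hand": 1,"tx": 0,"ty": 0,"tz": 0,"wx": 0,"wy": 0,"wz": 0},
])

```text
time: 1.65
tool_pos: [520.4, -70.0, 240.5]
tcp_rot: [3.141, 0.001, -0.134]
contact_force: [0.9, 0.1, 0.4]
grip_width: 0.5
```

Run:
```python
from h import *
from plant import *
import pickle
o=get_obs();m=camera_model("wrist");im=capture("wrist")[:,:,::-1]
pickle.dump((o,m,camera_model("top"),camera_model("scene")),open("w1.pkl","wb"))
cv2.imwrite("pics/w1.png",im); cv2.imwrite("pics/s1.png",capture("scene")[:,:,::-1])
```

```text
(no output)
```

View pics/w1.png

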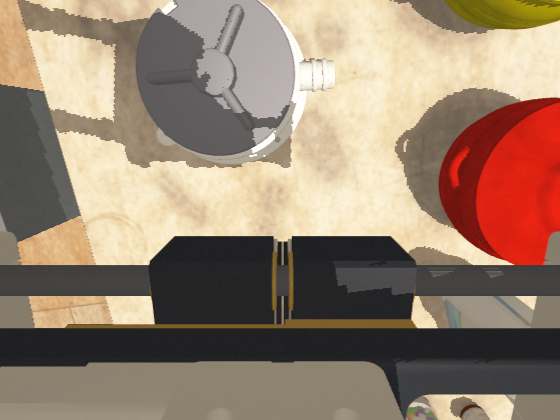

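View pics/s1.png

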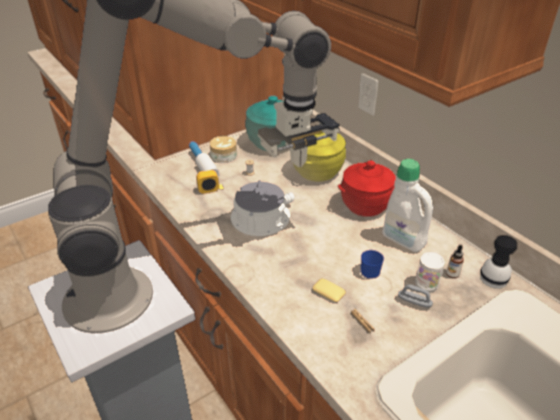

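Emit:
drive_tool([
  {"hand": 1,"tx": -0.5,"ty": -0.9,"tz": 0,"wx": 0,"wy": 0,"wz": 0},
  {"hand": 1,"tx": 0,"ty": 0,"tz": 0,"wx": 0,"wy": 0,"wz": 0},
  {"hand": 1,"tx": 0,"ty": 0,"tz": 0,"wx": 0,"wy": 0,"wz": 0},
])

```text
time: 2.0
tool_pos: [504.9, -33.9, 240.8]
tcp_rot: [3.141, 0.0, -0.138]
contact_force: [0.3, 0.1, -0.3]
grip_width: 0.3
```

Run:
```python
from h import *
from plant import *
import pickle
o=get_obs();m=camera_model("wrist");im=capture("wrist")[:,:,::-1]
pickle.dump((o,m),open("w2.pkl","wb"))
cv2.imwrite("pics/w2.png",im)
c=im[20:220,130:340]; cv2.imwrite("pics/w2c.png",cv2.resize(c,None,fx=3,fy=3,interpolation=cv2.INTER_CUBIC))
a=cv2.imread("pics/w1.png")[0:180,110:350]; cv2.imwrite("pics/w1c.png",cv2.resize(a,None,fx=3,fy=3,interpolation=cv2.INTER_CUBIC))
```

```text
(no output)
```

View pics/w2c.png

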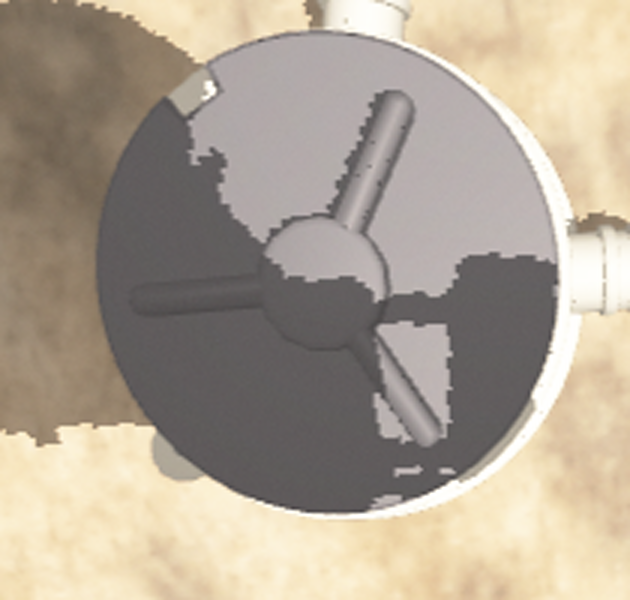

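View pics/w1c.png

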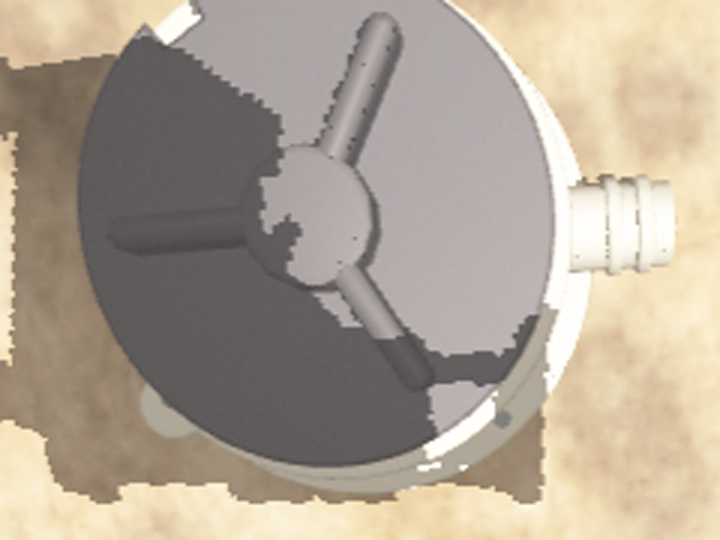

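```bash
cat > m.py <<'E'
from h import *
import pickle
o1,m1,mt,ms=pickle.load(open("w1.pkl","rb")); o2,m2=pickle.load(open("w2.pkl","rb"))
def P(m):
    R,_=cv2.Rodrigues(m['rvec']); K=np.array([[m['fx'],0,m['cx']],[0,m['fy'],m['cy']],[0,0,1.]])
    return K@np.c_[R,m['tvec']]
def w1(u,v): return (110+u/3,v/3)
def w2(u,v): return (130+u/3,20+v/3)
def tri(a,b):
    X=cv2.triangulatePoints(P(m1),P(m2),np.array(a).reshape(2,1),np.array(b).reshape(2,1))[:,0]; return X[:3]/X[3]
pts={'boss':((312,217),(325,283)),'ribL':((112,235),(133,299)),'ribU':((382,18),(398,95)),'ribR':((424,385),(435,440)),'ear':((165,410),(172,457))}
for n,(a,b) in pts.items(): print(n,tri(w1(*a),w2(*b)).round(1),unproj(m1,w1(*a),94.5 if n!='ear' else 60).round(1),unproj(m2,w2(*b),94.5 if n!='ear' else 60).round(1))
print('notch',unproj(m2,w2(197,95),78.5).round(1), 'boss top', unproj(mt,(165+297/5,165+267/5),94.5))
# disc outline circle fit (unproj at 78.5)
q=np.array([unproj(m2,w2(*p),78.5)[:2] for p in [(98,265),(320,33),(500,118),(557,270),(530,400),(330,512),(170,440),(118,180)]])
A=np.c_[2*q,np.ones(len(q))]; s=np.linalg.lstsq(A,(q**2).sum(1),rcond=None)[0]
print('disc',s[:2],np.sqrt(s[2]+s[:2]@s[:2]))
C=s[:2]
for n,p in [('ribL',(140,298)),('ribU',(395,110)),('ribR',(428,432))]:
    d=unproj(m2,w2(*p),94.5)[:2]-C; print(n,np.degrees(np.arctan2(d[1],d[0])),np.hypot(*d))
for n,p,z in [('notch',(197,95),78.5),('ear',(172,457),60)]:
    d=unproj(m2,w2(*p),z)[:2]-C; print(n,np.degrees(np.arctan2(d[1],d[0])),np.hypot(*d))
E
python3 m.py
```

```text
boss [477.4  48.2  87.9] [478.7  47.1  94.5] [478.   47.7  94.5]
ribL [420.5  51.3  87.2] [423.   49.9  94.5] [423.   50.9  94.5]
ribU [505.7  94.4  89.5] [506.   92.7  94.5] [506.   93.4  94.5]
ribR [502.2  -1.2  90.2] [502.3  -1.4  94.5] [502.6  -0.6  94.5]
ear [414.6   2.2  60.2] [415.1   2.4  60. ] [414.1   2.   60. ]
notch [448.5 104.7  78.5] boss top [475.28776955  46.45144515  94.5       ]
disc [477.35653069  47.24228574] 68.78191842560705
ribL 175.98225498508637 52.41190197539017
ribU 57.31001708339577 50.53119842180728
ribR -62.476111684528746 51.031413328602994
notch 116.66623250735583 64.29112513060312
ear -144.4024531969491 77.8054721549012
```

Emit:
drive_tool([
  {"hand": 1,"tx": -0.542,"ty": -0.596,"tz": 0,"wx": 0,"wy": 0,"wz": 0},
  {"hand": 1,"tx": -0.542,"ty": -0.596,"tz": 0,"wx": 0,"wy": 0,"wz": 0},
  {"hand": 1,"tx": -0.542,"ty": -0.596,"tz": 0.5,"wx": 0,"wy": 0,"wz": 0},
  {"hand": 1,"tx": -0.542,"ty": -0.596,"tz": 0.5,"wx": 0,"wy": 0,"wz": 0},
  {"hand": 1,"tx": 0,"ty": 0,"tz": 0.75,"wx": 0,"wy": 0,"wz": -0.78},
  {"hand": 1,"tx": 0,"ty": 0,"tz": 0.75,"wx": 0,"wy": 0,"wz": 0},
  {"hand": 1,"tx": 0,"ty": 0,"tz": 0.25,"wx": 0,"wy": 0,"wz": 0},
  {"hand": 1,"tx": 0,"ty": 0,"tz": 0,"wx": 0,"wy": 0,"wz": 0},
  {"hand": 1,"tx": 0,"ty": 0,"tz": 0,"wx": 0,"wy": 0,"wz": 0},
])

```text
time: 2.8
tool_pos: [433.1, 71.8, 130.6]
tcp_rot: [3.141, 0.001, -0.071]
contact_force: [-0.6, -0.1, 0.3]
grip_width: 0.4
```

Run:
```python
from h import *
from plant import *
import pickle
o=get_obs();m=camera_model("wrist");im=capture("wrist")[:,:,::-1]
cv2.imwrite("pics/w3.png",im)
print(o['tool_pos'],o['tcp_rot'])
p=o['tool_pos'];tip=p-[0,0,14]
print(proj(m,[tip,[tip[0],tip[1],78.5],[477.5,47.3,94.5],[477.5,47.3,89.5]]))
```

```text
[433.14090542  71.77279479 130.62273822] [ 3.14128398e+00  6.14762796e-04 -7.09347641e-02]
[[282.98306923 259.34923725]
 [282.85902682 235.74149997]
 [359.59222545 278.0255917 ]
 [357.72412585 274.39384726]]
```

View pics/w3.png

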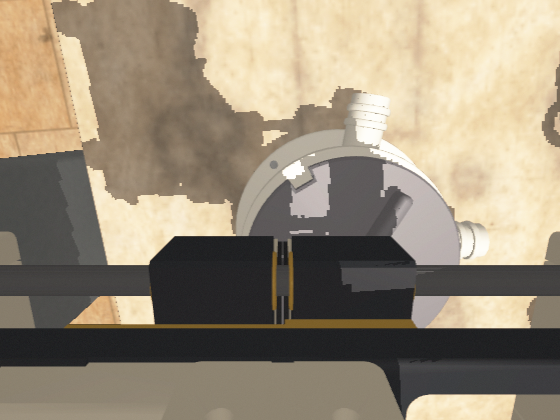

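Emit:
drive_tool([
  {"hand": 1,"tx": 0,"ty": 0,"tz": 0.4,"wx": 0,"wy": 0,"wz": 0},
  {"hand": 1,"tx": 0,"ty": 0,"tz": 0.3,"wx": 0,"wy": 0,"wz": 0},
  {"hand": 1,"tx": 0,"ty": 0,"tz": 0.12,"wx": 0,"wy": 0,"wz": 0},
  {"hand": 1,"tx": 0,"ty": 0,"tz": 0,"wx": 0,"wy": 0,"wz": 0},
  {"hand": 1,"tx": 0,"ty": 0,"tz": 0,"wx": 0,"wy": 0,"wz": 0},
])

```text
time: 3.27
tool_pos: [433.3, 72.6, 98.7]
tcp_rot: [3.142, -0.001, -0.07]
contact_force: [0.1, -0.4, 0.6]
grip_width: 0.7
```

Run:
```python
from h import *
from plant import *
im=capture("scene")[:,:,::-1]
o=get_obs();print(o['tool_pos'],o['contact_force'])
cv2.imwrite("pics/s2.png",cv2.resize(im[140:260,200:320],None,fx=5,fy=5,interpolation=cv2.INTER_CUBIC))
# rotation twist for 4.5deg about C
C=np.array([477.5,47.3]);th=np.radians(4.5);yaw=o['tcp_rot'][2]
X=np.array([np.cos(yaw),np.sin(yaw)]);Y=np.array([np.sin(yaw),-np.cos(yaw)])
d=C-o['tool_pos'][:2]; ct=np.array([d@X,d@Y]); R=np.array([[np.cos(th),np.sin(th)],[-np.sin(th),np.cos(th)]])
print(ct,(ct-R@ct)/40)
```

```text
[433.41168105  72.65222436  98.86040644] [ 0.69641643 -0.6903565  -0.05536326]
[45.7389951  22.23644476] [-0.04009133  0.09142969]
```

View pics/s2.png

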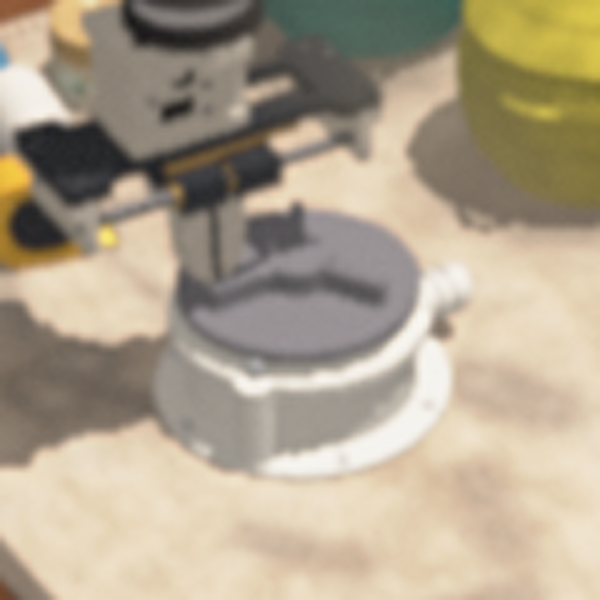

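Emit:
drive_tool([
  {"hand": 1,"tx": 0,"ty": 0.1,"tz": 0,"wx": 0,"wy": 0,"wz": 0},
  {"hand": 1,"tx": 0,"ty": 0.1,"tz": 0,"wx": 0,"wy": 0,"wz": 0},
  {"hand": 1,"tx": -0.024,"ty": 0.091,"tz": 0,"wx": 0,"wy": 0,"wz": -0.9},
  {"hand": 1,"tx": -0.024,"ty": 0.091,"tz": 0,"wx": 0,"wy": 0,"wz": -0.9},
  {"hand": 1,"tx": -0.024,"ty": 0.091,"tz": 0,"wx": 0,"wy": 0,"wz": -0.9},
  {"hand": 1,"tx": -0.024,"ty": 0.091,"tz": 0,"wx": 0,"wy": 0,"wz": -0.9},
  {"hand": 1,"tx": -0.024,"ty": 0.091,"tz": 0,"wx": 0,"wy": 0,"wz": -0.9},
  {"hand": 1,"tx": -0.024,"ty": 0.091,"tz": 0,"wx": 0,"wy": 0,"wz": -0.9},
])

```text
time: 3.98
tool_pos: [429.5, 42.5, 98.5]
tcp_rot: [3.141, -0.001, 0.406]
contact_force: [-0.5, 1.1, 0.2]
grip_width: 0.9
```

Run:
```python
from h import *
from plant import *
o=get_obs();print(o['contact_force'],o['joint_positions'])
cv2.imwrite("pics/w4.png",capture("wrist")[:,:,::-1])
```

```text
[-0.51484875  1.11660655  0.19856315] [-7.97343323e-02  3.62228331e-01  1.96228849e+00  5.83329591e-04
  8.15736518e-01 -4.86025809e-01]
```

View pics/w4.png

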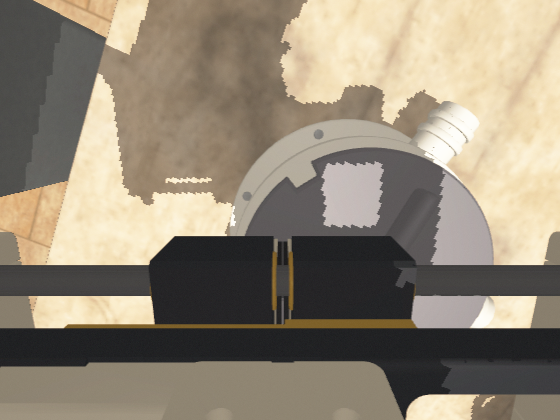

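Emit:
drive_tool([
  {"hand": 1,"tx": -0.024,"ty": 0.091,"tz": 0,"wx": 0,"wy": 0,"wz": -0.9},
  {"hand": 1,"tx": -0.024,"ty": 0.091,"tz": 0,"wx": 0,"wy": 0,"wz": -0.9},
  {"hand": 1,"tx": -0.024,"ty": 0.091,"tz": 0,"wx": 0,"wy": 0,"wz": -0.9},
  {"hand": 1,"tx": -0.024,"ty": 0.091,"tz": 0,"wx": 0,"wy": 0,"wz": -0.9},
  {"hand": 1,"tx": -0.024,"ty": 0.091,"tz": 0,"wx": 0,"wy": 0,"wz": -0.9},
  {"hand": 1,"tx": -0.024,"ty": 0.091,"tz": 0,"wx": 0,"wy": 0,"wz": -0.9},
  {"hand": 1,"tx": -0.024,"ty": 0.091,"tz": 0,"wx": 0,"wy": 0,"wz": -0.9},
  {"hand": 1,"tx": -0.024,"ty": 0.091,"tz": 0,"wx": 0,"wy": 0,"wz": -0.9},
  {"hand": 1,"tx": -0.024,"ty": 0.091,"tz": 0,"wx": 0,"wy": 0,"wz": -0.9},
  {"hand": 1,"tx": -0.024,"ty": 0.091,"tz": 0,"wx": 0,"wy": 0,"wz": -0.9},
  {"hand": 1,"tx": -0.024,"ty": 0.091,"tz": 0,"wx": 0,"wy": 0,"wz": -0.9},
  {"hand": 1,"tx": -0.024,"ty": 0.091,"tz": 0,"wx": 0,"wy": 0,"wz": -0.9},
  {"hand": 1,"tx": 0,"ty": 0,"tz": 0,"wx": 0,"wy": 0,"wz": 0},
  {"hand": 1,"tx": 0,"ty": 0,"tz": 0,"wx": 0,"wy": 0,"wz": 0},
])

```text
time: 5.2
tool_pos: [452.9, 6.0, 98.1]
tcp_rot: [3.141, 0.0, 1.341]
contact_force: [0.2, -0.2, 0.1]
grip_width: 0.6
```

```bash
cat > look.py <<'E'
from h import *
from plant import *
import sys,pickle
n=sys.argv[1]
o=get_obs();m=camera_model("wrist");im=capture("wrist")[:,:,::-1];cv2.imwrite(f"pics/{n}.png",im)
pickle.dump((o,m),open(n+".pkl","wb"))
print(o['tool_pos'],o['tcp_rot'],o['contact_force'],o['time'],o['joint_positions'].round(2))
E
python3 look.py w5
```

```text
[452.87125193   5.96322853  98.05332281] [3.14125153e+00 1.58975430e-04 1.34094585e+00] [ 0.1669002  -0.18792798  0.13319124] 5.2 [-0.16  0.39  1.91 -0.    0.84 -1.5 ]
```

View pics/w5.png

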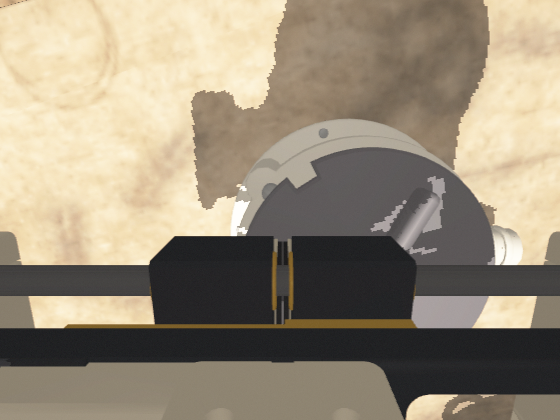

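Run:
```python
import cv2
im=cv2.imread("pics/w5.png")[140:240,225:345]; cv2.imwrite("pics/w5c.png",cv2.resize(im,None,fx=6,fy=6,interpolation=cv2.INTER_CUBIC))
```

```text
(no output)
```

View pics/w5c.png

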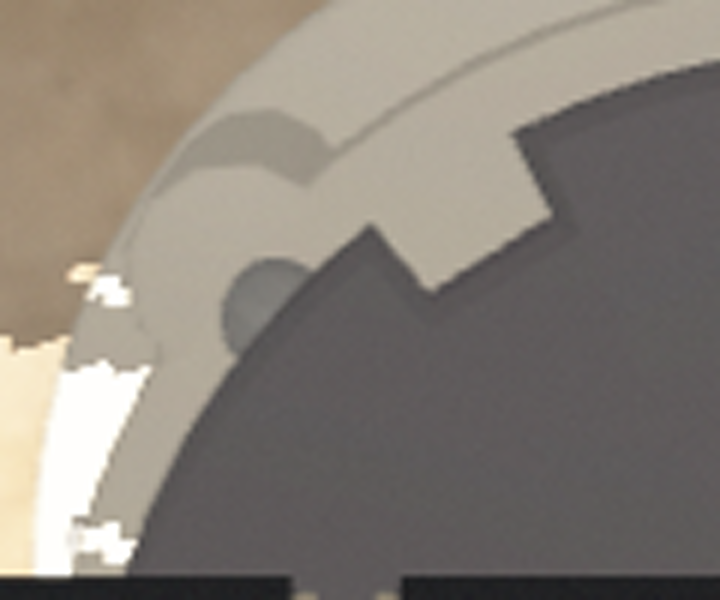

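```bash
cat > n.py <<'E'
from h import *
import pickle
o,m=pickle.load(open("w5.pkl","rb"))
C=np.array([477.5,47.3])
f=lambda p:(225+p[0]/6,140+p[1]/6)
for n,p,z in [('pin',(282,317),70),('Lo',(370,225),78.5),('Li',(432,293),78.5),('Lo',(370,225),70.5),('Li',(432,293),70.5),('Ro',(518,130),70.5),('Ri',(553,214),70.5)]:
    w=unproj(m,f(p),z)[:2]; d=w-C; print(n,w.round(1),np.degrees(np.arctan2(d[1],d[0])).round(2)%360,np.hypot(*d).round(1))
E
python3 n.py
```

```text
pin [420.1   8.3] 214.19 69.3
Lo [412.6  18. ] 204.3 71.2
Li [419.4  21.8] 203.7 63.4
Lo [413.8  17.8] 204.82 70.2
Li [421.   21.8] 204.25 62.0
Ro [408.6  32.2] 192.35 70.5
Ri [416.5  33.7] 192.57 62.5
```

Emit:
drive_tool([
  {"hand": 1,"tx": -0.024,"ty": 0.091,"tz": 0,"wx": 0,"wy": 0,"wz": -0.9},
  {"hand": 1,"tx": -0.024,"ty": 0.091,"tz": 0,"wx": 0,"wy": 0,"wz": -0.9},
  {"hand": 1,"tx": -0.024,"ty": 0.091,"tz": 0,"wx": 0,"wy": 0,"wz": -0.9},
  {"hand": 1,"tx": -0.012,"ty": 0.046,"tz": 0,"wx": 0,"wy": 0,"wz": -0.44},
  {"hand": 1,"tx": 0,"ty": 0,"tz": 0,"wx": 0,"wy": 0,"wz": 0},
  {"hand": 1,"tx": 0,"ty": 0,"tz": 0,"wx": 0,"wy": 0,"wz": 0},
])

```text
time: 5.75
tool_pos: [464.9, 1.2, 97.9]
tcp_rot: [-3.142, 0.0, 1.616]
contact_force: [0.1, 0.3, 0.2]
grip_width: -0.0
```

```bash
python3 look.py w6
python3 - <<'E'
import cv2
im=cv2.imread("pics/w6.png")[140:240,225:345]; cv2.imwrite("pics/w6c.png",cv2.resize(im,None,fx=6,fy=6,interpolation=cv2.INTER_CUBIC))
E
```

```text
[464.8736098    1.24022853  97.91594303] [-3.14152693e+00  2.20369069e-04  1.61574298e+00] [0.07061264 0.27114311 0.22695041] 5.75 [-0.16  0.41  1.88 -0.    0.85 -1.78]
```

View pics/w6c.png

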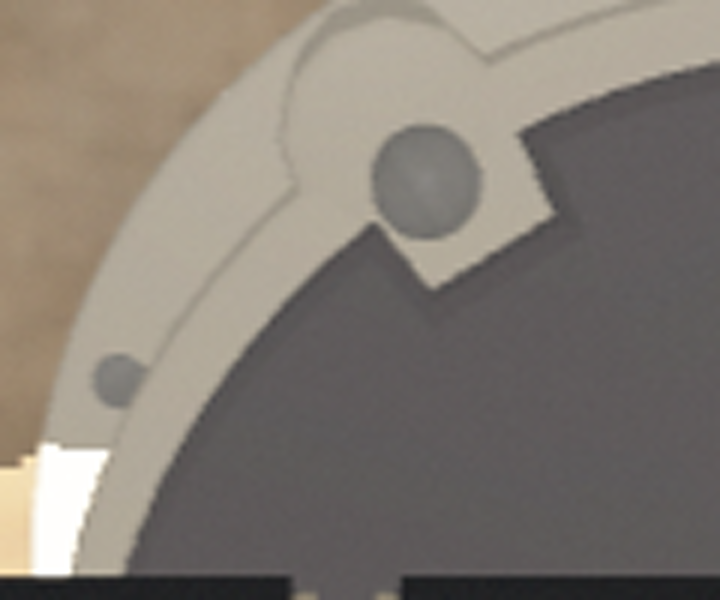

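```bash
sed -i 's/w5.pkl/w6.pkl/; s/(282,317)/(427,182)/; s/(518,130)/(520,130)/;s/(370,225)/(375,224)/g;s/(432,293)/(433,291)/g' n.py; sed -i "s/for n,p,z in \[/for n,p,z in [('pin65',(427,182),65),/" n.py; python3 n.py
```

```text
pin65 [420.8   7.3] 215.24 69.4
pin [420.2   7. ] 215.1 70.0
Lo [422.9   2.5] 219.37 70.7
Li [428.3   7.6] 218.89 63.2
Lo [424.    2.6] 219.87 69.7
Li [429.8   8.1] 219.42 61.8
Ro [415.3  14.8] 207.57 70.2
Ri [422.4  18.2] 207.86 62.3
```

Emit:
drive_tool([
  {"hand": 1,"tx": -0.009,"ty": 0.032,"tz": 0,"wx": 0,"wy": 0,"wz": -0.32},
  {"hand": 1,"tx": 0,"ty": 0,"tz": 0,"wx": 0,"wy": 0,"wz": 0},
  {"hand": 1,"tx": 0,"ty": 0,"tz": 0,"wx": 0,"wy": 0,"wz": 0},
])

```text
time: 6.05
tool_pos: [466.1, 0.9, 97.9]
tcp_rot: [-3.141, 0.0, 1.645]
contact_force: [-0.6, -1.0, 1.0]
grip_width: 0.2
```

```bash
python3 look.py w7
python3 - <<'E'
import cv2
im=cv2.imread("pics/w7.png")[140:240,225:345]; cv2.imwrite("pics/w7c.png",cv2.resize(im,None,fx=6,fy=6,interpolation=cv2.INTER_CUBIC))
E
```

```text
[466.09050953   0.92497152  97.8911596 ] [-3.14132479e+00  1.82847559e-04  1.64477921e+00] [-0.55118992 -1.02644226  0.97525026] 6.05 [-0.16  0.41  1.87 -0.    0.86 -1.81]
```

View pics/w7c.png

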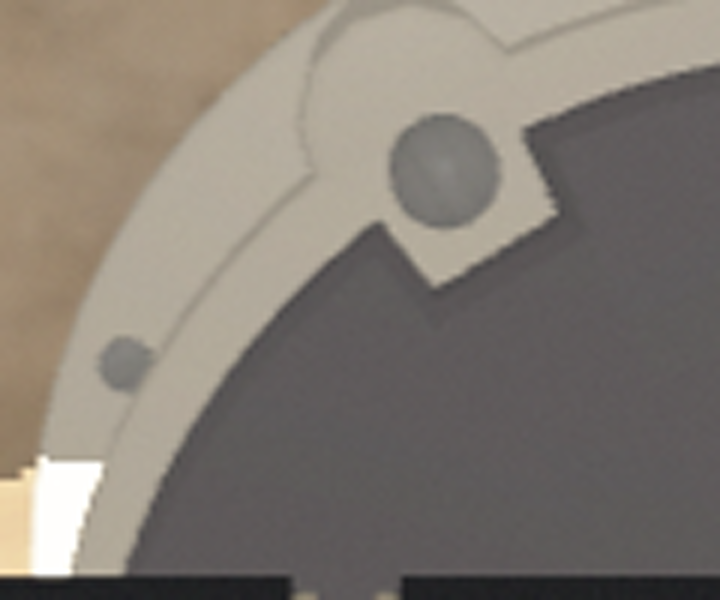

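Emit:
drive_tool([
  {"hand": 1,"tx": 0,"ty": -0.15,"tz": 0,"wx": 0,"wy": 0,"wz": 0},
  {"hand": 1,"tx": 0,"ty": 0,"tz": -0.4,"wx": 0,"wy": 0,"wz": 0},
  {"hand": 1,"tx": 0,"ty": 0,"tz": -0.4,"wx": 0,"wy": 0,"wz": 0},
  {"hand": 1,"tx": 0.57,"ty": 0.26,"tz": 0,"wx": 0,"wy": 0,"wz": 0},
  {"hand": 1,"tx": 0.57,"ty": 0.26,"tz": 0,"wx": 0,"wy": 0,"wz": 0},
  {"hand": 1,"tx": 0,"ty": 0,"tz": 0,"wx": 0,"wy": 0,"wz": 0},
  {"hand": 1,"tx": 0,"ty": 0,"tz": 0.2,"wx": 0,"wy": 0,"wz": 0},
  {"hand": 1,"tx": 0,"ty": 0,"tz": 0.2,"wx": 0,"wy": 0,"wz": 0},
  {"hand": 1,"tx": 0,"ty": 0,"tz": 0,"wx": 0,"wy": 0,"wz": 0},
  {"hand": 1,"tx": 0,"ty": 0,"tz": 0,"wx": 0,"wy": 0,"wz": 0},
])

```text
time: 6.93
tool_pos: [476.7, 46.9, 112.9]
tcp_rot: [-3.139, -0.0, 1.646]
contact_force: [-0.5, -0.4, -0.2]
grip_width: 0.1
```

```bash
python3 look.py w8;python3 -c "
import cv2
im=cv2.imread('pics/w8.png')[100:300,180:380]; cv2.imwrite('pics/w8c.png',cv2.resize(im,None,fx=3,fy=3,interpolation=cv2.INTER_CUBIC))"
```

```text
[476.74995548  46.91825018 112.91604492] [-3.13924094e+00 -1.25139944e-04  1.64555277e+00] [-0.50141469 -0.41442947 -0.204006  ] 6.9333 [-0.06  0.41  1.82 -0.    0.91 -1.71]
```

View pics/w8.png

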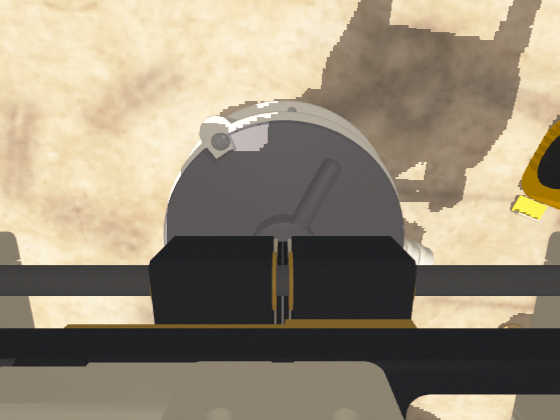

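The finger is over the boss and the pin sits in the notch at (219,140). Now I'll press slowly.

Emit:
drive_tool([
  {"hand": 1,"tx": 0,"ty": 0,"tz": 0.05,"wx": 0,"wy": 0,"wz": 0},
  {"hand": 1,"tx": 0,"ty": 0,"tz": 0.05,"wx": 0,"wy": 0,"wz": 0},
  {"hand": 1,"tx": 0,"ty": 0,"tz": 0.05,"wx": 0,"wy": 0,"wz": 0},
  {"hand": 1,"tx": 0,"ty": 0,"tz": 0.05,"wx": 0,"wy": 0,"wz": 0},
  {"hand": 1,"tx": 0,"ty": 0,"tz": 0,"wx": 0,"wy": 0,"wz": 0},
])

```text
time: 7.4
tool_pos: [477.7, 47.4, 105.8]
tcp_rot: [3.141, 0.0, 1.647]
contact_force: [0.0, 0.5, -0.3]
grip_width: 0.8
```

Emit:
drive_tool([
  {"hand": 1,"tx": 0,"ty": 0,"tz": 0.05,"wx": 0,"wy": 0,"wz": 0},
  {"hand": 1,"tx": 0,"ty": 0,"tz": 0.05,"wx": 0,"wy": 0,"wz": 0},
  {"hand": 1,"tx": 0,"ty": 0,"tz": 0.05,"wx": 0,"wy": 0,"wz": 0},
])

```text
time: 7.65
tool_pos: [477.8, 47.5, 99.9]
tcp_rot: [3.141, 0.0, 1.647]
contact_force: [-0.4, -1.3, 4.1]
grip_width: 0.3
```

Emit:
drive_tool([
  {"hand": 1,"tx": 0,"ty": 0,"tz": 0.05,"wx": 0,"wy": 0,"wz": 0},
  {"hand": 1,"tx": 0,"ty": 0,"tz": 0.04,"wx": 0,"wy": 0,"wz": 0},
])

```text
time: 7.82
tool_pos: [478.2, 47.5, 98.1]
tcp_rot: [3.14, 0.001, 1.647]
contact_force: [-10.8, -1.0, 39.0]
grip_width: 0.5
```

Emit:
drive_tool([
  {"hand": 1,"tx": 0,"ty": 0,"tz": 0,"wx": 0,"wy": 0,"wz": 0},
  {"hand": 1,"tx": 0,"ty": 0,"tz": -0.5,"wx": 0,"wy": 0,"wz": 0},
  {"hand": 1,"tx": 0,"ty": 0,"tz": -0.9,"wx": 0,"wy": 0,"wz": 0},
  {"hand": 1,"tx": 0,"ty": 0.9,"tz": -0.9,"wx": 0,"wy": 0,"wz": 0},
  {"hand": 1,"tx": 0,"ty": 0.9,"tz": -0.9,"wx": 0,"wy": 0,"wz": 0},
  {"hand": 1,"tx": 0,"ty": 0,"tz": 0,"wx": 0,"wy": 0,"wz": 0},
  {"hand": 1,"tx": 0,"ty": 0,"tz": 0,"wx": 0,"wy": 0,"wz": 0},
  {"hand": 1,"tx": 0,"ty": 0,"tz": 0,"wx": 0,"wy": 0,"wz": 0},
])

```text
time: 8.48
tool_pos: [535.1, 52.2, 209.7]
tcp_rot: [-3.138, -0.0, 1.647]
contact_force: [0.6, -0.2, -1.0]
grip_width: 0.7
```

```bash
python3 look.py w9;python3 -c "
from plant import *
import cv2
im=cv2.imread('pics/w9.png')[20:220,180:380]; cv2.imwrite('pics/w9c.png',cv2.resize(im,None,fx=3,fy=3,interpolation=cv2.INTER_CUBIC))
cv2.imwrite('pics/s9.png',capture('scene')[:,:,::-1])"
```

```text
[535.14043159  52.23140231 209.66312972] [-3.13848774e+00 -4.77576132e-04  1.64681435e+00] [ 0.64974768 -0.23201458 -1.00866353] 8.4833 [-0.05  0.39  1.54  0.    1.22 -1.69]
```

View pics/w9.png

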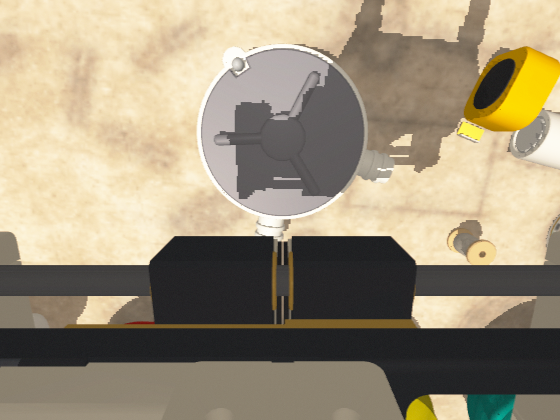

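View pics/s9.png

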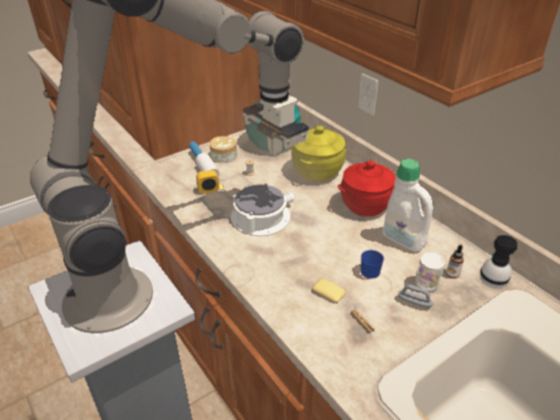

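View pics/w9c.png

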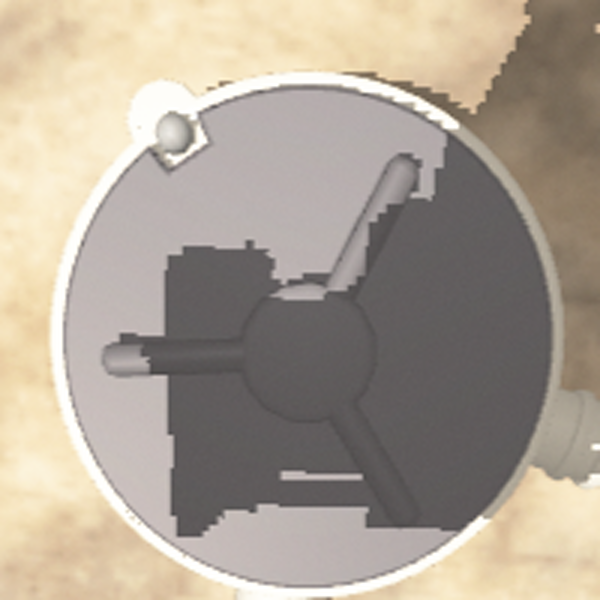

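Run:
```python
from h import *
import pickle
from plant import *
o,m=pickle.load(open("w9.pkl","rb"))
px=[(66,330),(310,86),(430,118),(552,340),(310,586),(110,190),(112,490)]
for z in (68.5,78.5):
    q=np.array([unproj(m,(180+a/3,20+b/3),z)[:2] for a,b in px])
    s=np.linalg.lstsq(np.c_[2*q,np.ones(len(q))],(q**2).sum(1),rcond=None)[0]
    print(z,s[:2],np.sqrt(s[2]+s[:2]@s[:2]))
print(get_obs()['contact_force'],close_job())
```

```text
68.5 [476.49248418  48.69417868] 69.21539462915342
78.5 [476.25517399  48.6569886 ] 66.7868365493888
the job is handed in; nothing more can be done
[ 0.42594029  0.35182637 -0.16709521] None
```

I turned the lid about 98° anticlockwise with the closed fingertips against one rib, until the notch stood over the pin. Then I pressed on the boss until it hit the stop, withdrew the arm and handed the job in. It took about 8.5 s of the 51 s allowed. The job reports no verdict.

**Checks that agreed:**
- **Seated height:** the press stopped at about 39 N with the fingertips at 84 mm; the text gives 84.5 mm for the seated boss top.
- **Pin and notch:** the last wrist picture shows the pin standing up inside the notch.
- **Lid outline:** the final fit gave a radius of 69.2 mm when the disc top is taken as seated, and 66.8 mm as unseated. The true radius is 70 mm, so seated fits better.
- **Clear of contact:** the arm was well above the filter when I handed in, with force readings within noise. I saw no sign of the bystanders having moved, but I did not measure their positions.

**Check that disagreed:** my early two-view heights for the boss and rib tops came out 4–7 mm below the text (87–90 mm against 94.5 mm). The two views were only about 40 mm apart, so I used the text heights; the stop height later agreed with them.

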